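# Count along the divider rack and file the card box

## Task

Starting at the end of the rack where the stapler lies, run a fingertip along the top of the oak back rail, touching it behind the first, the second and the third gap in turn and no further (gaps count whether filled or empty). Then push the loose card box that stands in front of the rack along the desk into that third gap, fully home against the back and upright, without ever lifting or tipping it, and leave everything else where it stands.

Things in the scene. Friction and masses are not known exactly. Their poses are not given: they have to be found in the camera images.
- rack: Divider rack fixed to the desk, 284 mm wide: seven upright dark steel dividers (8 mm thick, 44 mm high) and a back panel with an oak rail on top. Six equal gaps in a row, open above and towards the robot, no floor: things slide in on the desk. Origin: on the desk under its middle; x into the gaps (away from the robot), y along the row to the left. Gap centres at y = 115, 69, 23, -23, -69, -115 mm.
- rack_mouth (a point): Point on the desk midway along the rack's open front, 46 mm before the rack's origin (-x), where the rounded front edges of the dividers end. Each gap is 38 mm wide between straight parallel walls.
- rack_stop (a point): Point on the desk midway along the front face of the rack's back panel, 42 mm beyond the rack's origin (+x): things pushed fully home stop against this face. The rail's middle line is 7 mm farther (x = 49 mm).
- card_box: The box to be filed: a loose rigid grey card box with a white label, standing on its long narrow side on the desk, outside the rack, on the robot's side of it; 88 mm long (x) x 30 mm wide (y) x 56 mm high (z), 0.11 to 0.22 kg. Origin: centre of its underside. Fully home its origin is at x = -2 mm in the rack's frame, so its near end is level with the dividers' front edges.
- stapler: Black and steel desk stapler, 130 x 36 x 54 mm, lying loose beside one end of the rack (either end), parallel to the gaps; it marks the end to count from. Origin: centre of its underside, 197 mm from the rack's origin along the rack's y.
- succulent: Small potted succulent in a round white pot, 64 mm across, 77 mm high, loose, beside the other end of the rack. Origin: centre of its underside.
- filed_box: An identical grey card box (88 x 30 x 56 mm) that already stands in one of the rack's gaps (second from the left or rightmost), loose. Origin: centre of its underside.
- memo_book: A black memo book, 88 x 26 x 53 mm, standing in one of the rack's gaps (the other of those two), loose. Origin: centre of its underside.
- mug: White mug, 80 mm across, 90 mm high, loose, on the desk left of the rack. Origin: centre of its underside.
- pencil_cup: Concrete-grey pencil cup with three pencils, 72 mm across, 95 mm high (170 mm with pencils), loose, on the desk right of the rack. Origin: centre of its underside.
- note_block: White block of note paper, 76 x 76 x 30 mm, loose, near the robot on its right. Origin: centre of its underside.
- rail_a: The part of the oak back rail behind the leftmost (+y end) gap: 16 mm (x) x 46 mm (y) x 10 mm (z), rigid; together the six parts make one smooth straight rail. Origin: centre of its underside, 50 mm above the desk, so its top is 10 mm above the origin (60 mm above the desk).
- rail_b: The part of the oak back rail behind the second from the left gap: 16 mm (x) x 46 mm (y) x 10 mm (z), rigid; together the six parts make one smooth straight rail. Origin: centre of its underside, 50 mm above the desk, so its top is 10 mm above the origin (60 mm above the desk).
- rail_c: The part of the oak back rail behind the third from the left gap: 16 mm (x) x 46 mm (y) x 10 mm (z), rigid; together the six parts make one smooth straight rail. Origin: centre of its underside, 50 mm above the desk, so its top is 10 mm above the origin (60 mm above the desk).
- rail_d: The part of the oak back rail behind the fourth from the left gap: 16 mm (x) x 46 mm (y) x 10 mm (z), rigid; together the six parts make one smooth straight rail. Origin: centre of its underside, 50 mm above the desk, so its top is 10 mm above the origin (60 mm above the desk).
- rail_e: The part of the oak back rail behind the fifth from the left gap: 16 mm (x) x 46 mm (y) x 10 mm (z), rigid; together the six parts make one smooth straight rail. Origin: centre of its underside, 50 mm above the desk, so its top is 10 mm above the origin (60 mm above the desk).
- rail_f: The part of the oak back rail behind the rightmost (-y end) gap: 16 mm (x) x 46 mm (y) x 10 mm (z), rigid; together the six parts make one smooth straight rail. Origin: centre of its underside, 50 mm above the desk, so its top is 10 mm above the origin (60 mm above the desk).
Things that resemble listed ones, but are neither listed nor needed, are in the scene too. Leave any orange or yellow look-alike of the card_box alone.

How it is judged:
By the outcome, as a careful person would: the job done as asked, in the order asked, and still so for the second after the job is handed in, with the robot touching nothing.
It also fails if it takes over 64 s, if anything falls off the work surface, if the arm or the gripper's body presses on something with over 40 N, if the wrist force passes 120 N, or if a joint passes its speed limit or range.

## Robot

A 6-joint arm with a two-finger parallel gripper is mounted at the origin on the work surface. World frame = base frame: x ahead of the robot, y to its left, z up, the work surface at z = 0. Lengths are in m, angles in degrees, forces in N, time in s.
With the tool pointing down it reaches from about 0.25 to 0.8 m from the base axis. Payload 3.9 kg.
Tool frame: the origin (TCP) lies on the centre line of the jaws, within the pads' length; the fingertips stand tcp_to_tips ahead of it and the grasp point (between the pads) lies 11 mm behind it (tcp_to_tips is the distance from the TCP to the fingertips, in m); z points along the fingers, y is the line along which they close (so a half turn about z gives the same grasp; the last joint's range is limited). The gripper opens to 85 mm and grips with 20 to 120 N. Pads are 22 mm wide; open, the fingers measure 114 mm over their backs; the gripper's body (76 mm by 85 mm) begins 54 mm behind the grasp point. The pads swing forward as they close: fully open they stand 13 mm farther back than shut.
Start: joints at [-66.864, 14.897, -7.913, 67.191, 0, 90], TCP at [0.206, -0.483, 0.239] pointing down, gripper open.
Joint ranges: [-159.42, 159.42], [-47.68, 98.78], [-73.54, 78.23], [-108.79, 121.32], [-90, 84.71], [-180, 180]. Speed limits (degrees/s): [147.25, 147.25, 180, 180, 180, 180].

## Interface

Orientations are given as [roll, pitch, yaw] about the fixed x, y, z axes, in that order (R = Rz(yaw) Ry(pitch) Rx(roll)).
In Python, from station import * gives the robot as it stands.
- The arm moves only by the tool step_arm, never from a script. Its argument "rows" is one flat list of numbers, 7 for each row, row after row: the shift along the tool's x, y, z in cm, then the turn, a rotation vector about the tool's x, y, z in rad, then the gripper command: -1 is fully open, 1 is shut, values between are in proportion. In form: [dx, dy, dz, rx, ry, rz, grip, dx, dy, dz, rx, ry, rz, grip, ...]. A call has 1 to 10 rows; each row is the pose to reach, as a shift and turn from the pose commanded when the call began, along the tool's axes at that moment; what a row does not reach only later rows make up. A row lasts 1/10 s, in which the tool goes at most 50 mm and 8.59 degrees, less where a joint would pass 70% of its speed; a pose out of reach is approached as far as the arm can. A call with a gripper value outside its range is refused whole. The fingers move at their own pace and stop on an object; "squeeze" is the grip in N (left out, the last holds). Time passes only in rows, so rows that repeat a pose let the fingers close. It gives the time, the measured TCP pose, the force, the opening and the grip force at its end, in the units of the state.
- sense(): the state, without advancing time (a new reading comes with each control period).
- grab_frame(name): name is "scene" or "top" or "wrist"; returns a dict with "frame" (480x640x3 uint8, blue, green, red), "fx", "fy", "cx", "cy" (pixels), "k1" (the pictures are not rectified: a ray, as slopes to the right and down, at radius r is drawn at 1 + k1 r^2 times it, then the intrinsics apply), "rvec" (rotation vector, rad) and "tvec" (3), from world to camera coordinates, as OpenCV has them; the wrist camera has in their place "hand_eye" (4x4, takes a point from camera to tool coordinates, whose origin is the TCP and whose axes are the flange's). Camera axes: x right, y down, z forward; pixel columns grow to the right and rows downward; lengths in m; the calibration is good to about 2 mm. A picture is of the moment at which its call begins: read the wrist's pose just before it. There is no depth.
- close_job(): hands the job in; it is judged then, once.
The state is a dict: "time": time; "q": joint angles; "qd": joint speeds; "joint_efforts": joint torques, N m; "position": TCP position; "ee_rot": TCP orientation; "force": force on the tool from outside, world axes, zero at the start; "moment": the same for the moment, N m; "gripper_width": finger opening in m; "grip_force": force on a finger pad.
Only numpy, scipy, OpenCV 4.12 (cv2) and the standard library are available. Lean on these libraries where they do the work, as an engineer would, in place of code of your own. Each camera call takes 0.05 s, during which the arm holds its last target. There are 200 camera calls.

## Working session

There is one attempt and no reset: what is moved stays moved. The work goes in short steps, Python scripts to look and compute and a tool call to move; the robot and the scene stay as the last step left them, time stands still between calls to the robot, and variables do not carry over. Pictures are saved under pics/ and viewed, at most 11 in all, crops included, and the job is handed in when it is done.

Besides the shell and the picture viewer there is one more tool, called after ">>>" as a command line: name --argument value ..., lists and objects as JSON in quotes. step_arm: Moves the arm, as the interface text tells. Its arguments: {"type":"object","properties":{"rows":{"type":"array","items":{"type":"number"}},"squeeze":{"type":"number"}},"required":["rows"]}

```bash
mkdir -p pics; ls; python3 - <<'E'
from station import *
import cv2
s=sense(); print(s)
for n in ("scene","top"):
    f=grab_frame(n); cv2.imwrite(f"pics/{n}0.png",f["frame"])
    print(n,{k:v for k,v in f.items() if k!="frame"})
import station; print([x for x in dir(station) if not x.startswith('_')])
E
```

```text
pics
{'time': 0.0, 'q': array([-6.68649351e+01,  1.49365834e+01, -7.98653747e+00,  6.71895751e+01,
       -5.91064035e-04,  9.00008448e+01]), 'qd': array([ 0.03707268,  0.01312488,  0.03704069,  0.04062409,  0.02082993,
       -0.02857495]), 'joint_efforts': array([ 2.91813230e-04, -4.05682826e+01,  2.53919703e+01,  1.88491313e-02,
        1.31155120e-04,  5.95984361e-06]), 'position': array([ 0.20600735, -0.48216778,  0.23845196]), 'ee_rot': array([-1.79887304e+02,  5.92724525e-04,  2.31342213e+01]), 'force': array([-0.19338542, -0.43627307, -1.77353436]), 'moment': array([ 0.01116331, -0.01070691,  0.05894754]), 'grip_force': 0.0, 'gripper_width': 0.08485793265777214}
scene {'fx': 496.6925172459928, 'fy': 496.6925172459928, 'cx': 325.19699713649607, 'cy': 237.96171944054734, 'k1': 0.020487175248150576, 'rvec': array([ 2.05908673,  0.71200225, -0.35767124]), 'tvec': array([-0.41085461, -0.11715047,  1.50118522])}
top {'fx': 480.0062791922848, 'fy': 480.0062791922848, 'cx': 319.8758410437498, 'cy': 233.80935445243549, 'k1': 0.02826527177526261, 'rvec': array([ 2.13877196, -2.18522527,  0.05660908]), 'tvec': array([0.04344845, 0.48098916, 1.1039775 ])}
['MotionError', 'close_job', 'grab_frame', 'sense', 'tcp_to_tips']
```

View pics/top0.png

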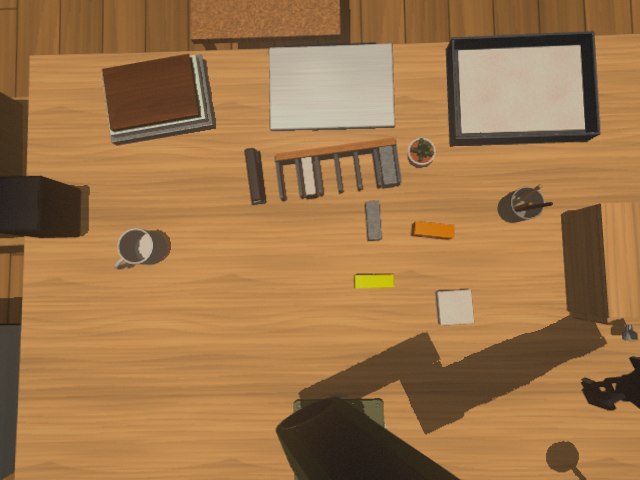

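View pics/scene0.png

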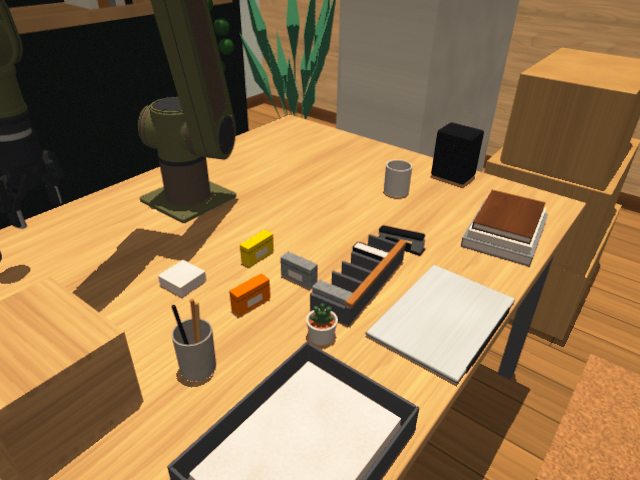

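The top view shows the stapler at (256,176), left of the rack, so gaps count from the left (+y). The third gap is the empty one at about (327,170). The grey card box candidates are the loose one at (374,220) and the filed one at (388,165). The orange box (433,230) and yellow box (374,281) are look-alikes. The loose grey box fits the description. I'll confirm it in an enlarged crop.

```bash
cat > h.py <<'E'
import numpy as np, cv2
from station import *
def K(f): return np.array([[f["fx"],0,f["cx"]],[0,f["fy"],f["cy"]],[0,0,1.]]), np.array([f["k1"],0,0,0,0.])
def w2p(f,P):
    k,d=K(f); return cv2.projectPoints(np.array(P,float).reshape(-1,1,3),f["rvec"],f["tvec"],k,d)[0].reshape(-1,2)
def p2w(f,p,z):
    k,d=K(f); u=cv2.undistortPoints(np.array(p,float).reshape(-1,1,2),k,d).reshape(-1,2)
    R=cv2.Rodrigues(np.array(f["rvec"]))[0]; c=-R.T@f["tvec"]
    r=np.c_[u,np.ones(len(u))]@R
    return c+r*((np.broadcast_to(z,len(u))-c[2])/r[:,2])[:,None]
def rack2w(rk,P):
    c,s=np.cos(rk[2]),np.sin(rk[2]); P=np.array(P,float)
    return np.c_[rk[0]+c*P[:,0]-s*P[:,1], rk[1]+s*P[:,0]+c*P[:,1], P[:,2]]
E
python3 - <<'E'
from h import *
f=grab_frame("top"); im=f["frame"]
c=im[130:250,240:440]; cv2.imwrite("pics/c1.png",cv2.resize(c,None,fx=4,fy=4,interpolation=cv2.INTER_CUBIC))
E
```

```text
(no output)
```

View pics/c1.png

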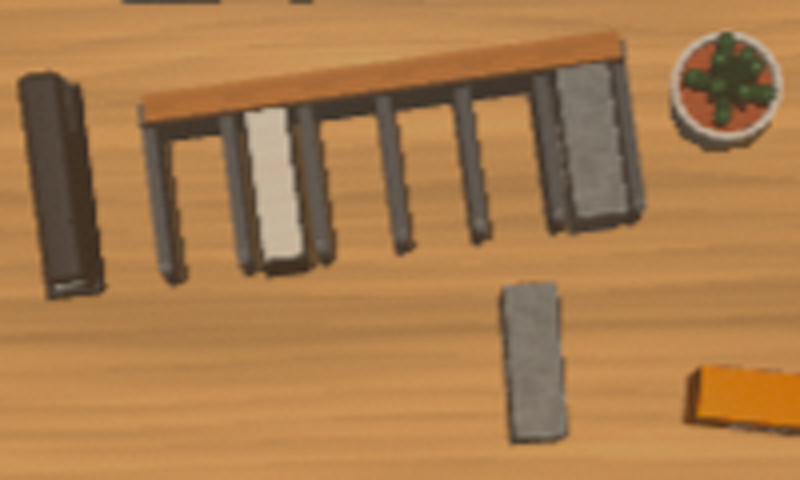

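The crop confirms it: the loose grey box's top is at crop (501..566, 283..443), and the rail runs from (143,97) to (622,58). Memo book is in gap 2, filed box in gap 6, and gap 3 (between dividers at crop x≈310 and 390) is empty.

```bash
python3 - <<'E'
from h import *
from scipy.optimize import least_squares
f=grab_frame("top")
o=lambda p:(np.array(p,float)+.5)/4-.5+[240,130]
rp=o([(143,97),(145,122),(620,32),(622,58)])
w=p2w(f,rp,.06); print(w.round(4)); print("len",np.linalg.norm(w[0]-w[2]),np.linalg.norm(w[0]-w[1]))
def fit(px,P,x0): 
    r=least_squares(lambda v:(w2p(f,rack2w(v,P))-px).ravel(),x0); return r.x,abs(r.fun).max()
L=.138
for L in(.138,.142):
    rk=fit(rp,[(.057,L,.06),(.041,L,.06),(.057,-L,.06),(.041,-L,.06)],[.65,0,0]); print(L,rk[0].round(4),np.degrees(rk[0][2]),rk[1])
bp=o([(501,288),(556,283),(566,437),(511,443)])
b=fit(bp,[(.044,.015,.056),(.044,-.015,.056),(-.044,-.015,.056),(-.044,.015,.056)],[.5,0,0]);print(b[0].round(4),np.degrees(b[0][2]),b[1])
# verify tips in crop
rk=rk[0]
tp=(w2p(f,rack2w(rk,[(-.046,y,.044) for y in np.arange(3,-4,-1)*.046]))-[240,130]+.5)*4-.5; print(tp.round(0).tolist())
print("railc",rack2w(rk,[(.049,.115,.06),(.049,.069,.06),(.049,.023,.06),(-.002,.023,0),(-.046,.023,0)]).round(4),tcp_to_tips)
s=sense(); w=grab_frame("wrist"); print(w["hand_eye"],w["fx"],s["position"])
E
```

```text
[[ 0.6653  0.1305  0.06  ]
 [ 0.6507  0.1296  0.06  ]
 [ 0.6951 -0.1434  0.06  ]
 [ 0.68   -0.1441  0.06  ]]
len 0.27561022537293794 0.014660505341311914
0.138 [ 0.6241 -0.0121  0.1074] 6.152195721490967 0.36154253387701374
0.142 [ 0.6241 -0.012   0.1073] 6.148902596970946 2.08143414532168
[ 0.5069 -0.0891  0.0392] 2.2470767717524383 0.39868639075791634
[[166.0, 276.0], [245.0, 266.0], [324.0, 255.0], [403.0, 245.0], [482.0, 234.0], [561.0, 224.0], [641.0, 213.0]]
railc [[0.6605 0.1075 0.06  ]
 [0.6654 0.0618 0.06  ]
 [0.6703 0.0161 0.06  ]
 [0.6196 0.0106 0.    ]
 [0.5759 0.0059 0.    ]] 0.008
[[ 4.31210805e-04 -9.46113293e-01 -3.23835531e-01  8.37502881e-02]
 [ 9.99999379e-01  7.52257232e-05  1.11179425e-03  1.29496297e-03]
 [-1.02752255e-03 -3.23835810e-01  9.46112738e-01 -1.35319659e-01]
 [ 0.00000000e+00  0.00000000e+00  0.00000000e+00  1.00000000e+00]] 371.3785376490845 [ 0.20612582 -0.48239817  0.23878406]
```

The rack fit agrees with the given sizes: 276 mm rail, and the divider tips reproject within about 4 crop pixels (1 px in the frame). Rack is at (0.624, -0.012), yaw 6.15°, and the box at (0.507, -0.089), yaw 2.2°. Next I compute the approach to above rail_a.

```bash
cat >> h.py <<'E'
from scipy.spatial.transform import Rotation as Ro
RK=np.array([.6241,-.0121,np.radians(6.15)])
def go(p_rack,z,dyaw=0,s=None):
    "tool shift (cm) and rotvec to rack-frame x,y with TCP height z, tool yaw = rack yaw + dyaw"
    s=s or sense(); R=Ro.from_euler("xyz",s["ee_rot"],degrees=True)
    t=rack2w(RK,[(*p_rack,z)])[0]; T=Ro.from_euler("xyz",[180,0,6.15+dyaw],degrees=True)
    print("t",s["time"],"F",s["force"].round(1),"rack now",((np.array(s["position"])[:2]-RK[:2])@np.array([[np.cos(RK[2]),-np.sin(RK[2])],[np.sin(RK[2]),np.cos(RK[2])]])).round(4),s["position"].round(4),"tgt",t.round(4))
    print("cm",(R.inv().apply(t-s["position"])*100).round(2),"rot",(R.inv()*T).as_rotvec().round(3))
E
python3 -c "
from h import *
go((.049,.118),.15)"
```

```text
t 0.25 F [ 0.3  0.4 -0.1] rack now [-0.4659 -0.4229] [ 0.2062 -0.4825  0.2389] tgt [0.6602 0.1105 0.15  ]
cm [ 65.05 -36.68   8.93] rot [-0.001  0.     0.296]
```

>>> step_arm --rows '[4, -2.3, 0, 0, 0, 0.03, 1, 8.5, -4.8, 0, 0, 0, 0.06, 1, 13, -7.3, 0, 0, 0, 0.09, 1, 17.5, -9.9, 0, 0, 0, 0.12, 1, 22, -12.4, 0, 0, 0, 0.15, 1, 26.5, -15, 0, 0, 0, 0.18, 1, 31, -17.5, 0, 0, 0, 0.21, 1, 35.5, -20, 0, 0, 0, 0.24, 1, 40, -22.5, 0, 0, 0, 0.27, 1, 44, -24.8, 0, 0, 0, 0.296, 1]' --squeeze 20

```text
time: 1.25
position: [0.509, -0.0871, 0.2394]
ee_rot: [180.0, -0.0, 6.1]
force: [0.9, -1.3, -0.8]
gripper_width: 0.0001
grip_force: 0.0
```

```bash
python3 -c "
from h import *
go((.049,.118),.11)"
```

```text
t 1.25 F [ 0.9 -1.3 -0.8] rack now [-0.1224 -0.0622] [ 0.509  -0.0871  0.2394] tgt [0.6602 0.1105 0.11  ]
cm [ 17.13 -18.04  12.94] rot [ 0. -0. -0.]
```

>>> step_arm --rows '[3, -3.2, 1, 0, 0, 0, 1, 6.2, -6.6, 2.5, 0, 0, 0, 1, 9.5, -10, 4.5, 0, 0, 0, 1, 12.5, -13.2, 7, 0, 0, 0, 1, 15, -16, 10, 0, 0, 0, 1, 17.1, -18, 13, 0, 0, 0, 1, 17.1, -18, 13, 0, 0, 0, 1, 17.1, -18, 13, 0, 0, 0, 1]'

```text
time: 2.05
position: [0.6597, 0.0936, 0.108]
ee_rot: [-179.3, 0.2, 7.8]
force: [-0.3, 0.0, 1.3]
gripper_width: -0.0001
grip_force: 0.0
```

```bash
python3 - <<'E'
from h import *
s=sense(); go((.049,.118),.07,s=s)
f=grab_frame("wrist"); H=np.array(f["hand_eye"]); T=np.eye(4); T[:3,:3]=Ro.from_euler("xyz",s["ee_rot"],degrees=True).as_matrix(); T[:3,3]=s["position"]
C=np.linalg.inv(T@H); f["rvec"]=cv2.Rodrigues(C[:3,:3])[0]; f["tvec"]=C[:3,3]
im=f["frame"].copy()
# overlay of predicted rail edges and divider tops
for x in(.041,.057):
    a=w2p(f,rack2w(RK,[(x,y,.06) for y in np.linspace(.138,-.1,30)])); cv2.polylines(im,[a.astype(np.int32)],False,(0,255,0),1)
for y in (.138,.092,.046,0):
  for e in(-.004,.004):
    a=w2p(f,rack2w(RK,[(x,y+e,.044) for x in np.linspace(-.046,.041,9)])); cv2.polylines(im,[a.astype(np.int32)],False,(255,0,255),1)
for (x,y) in w2p(f,[T[:3,3]+[0,0,-.008]]): print(x,y); cv2.circle(im,(int(x),int(y)),4,(0,0,255),1) if abs(x)<2000 else 0
cv2.imwrite("pics/w1.png",im)
E
```

```text
t 2.05 F [-0.3  0.   1.3] rack now [0.0467 0.1013] [0.6597 0.0936 0.108 ] tgt [0.6602 0.1105 0.07  ]
cm [ 0.29 -1.62  3.82] rot [-0.012  0.004  0.029]
316.6139134993207 318.0187362271211
```

View pics/w1.png

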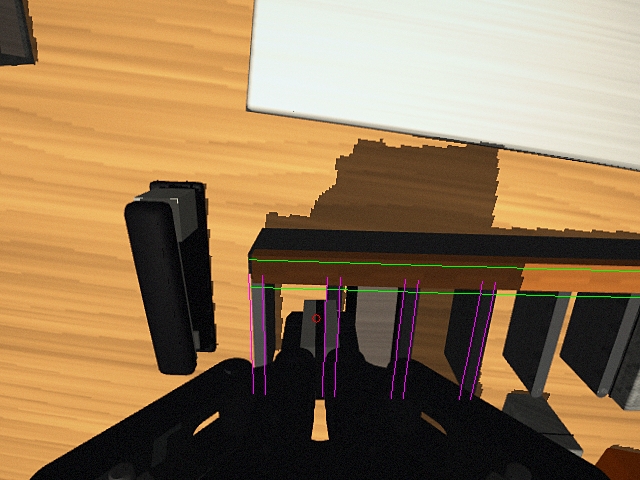

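>>> step_arm --rows '[0.3, -1.6, 0.8, -0.012, 0.004, 0.029, 1, 0.3, -1.6, 0.8, -0.012, 0.004, 0.029, 1, 0.3, -1.6, 0.8, -0.012, 0.004, 0.029, 1]'

```text
time: 2.4
position: [0.6635, 0.0939, 0.1025]
ee_rot: [-179.2, -0.3, 7.7]
force: [-0.1, -0.7, 0.7]
gripper_width: 0.0003
grip_force: 0.0
```

```bash
cat >> h.py <<'E'
def wrist(name,draw=True):
    s=sense(); f=grab_frame("wrist"); T=np.eye(4); T[:3,:3]=Ro.from_euler("xyz",s["ee_rot"],degrees=True).as_matrix(); T[:3,3]=s["position"]
    C=np.linalg.inv(T@np.array(f["hand_eye"])); f["rvec"]=cv2.Rodrigues(C[:3,:3])[0]; f["tvec"]=C[:3,3]
    im=f["frame"].copy()
    for x in(.041,.057):
        a=w2p(f,rack2w(RK,[(x,y,.06) for y in np.linspace(.138,-.1,30)])); cv2.polylines(im,[a.astype(np.int32)],False,(0,255,0),1)
    for y in (.138,.092,.046,0):
      for e in(-.004,.004):
        a=w2p(f,rack2w(RK,[(x,y+e,.044) for x in np.linspace(-.046,.041,9)])); cv2.polylines(im,[a.astype(np.int32)],False,(255,0,255),1)
    cv2.circle(im,tuple(int(v) for v in w2p(f,[T[:3,3]+[0,0,-.008]])[0]),4,(0,0,255),1)
    cv2.imwrite(name,im); return s,f
E
python3 - <<'E'
from h import *
s,f=wrist("pics/w2.png"); print(abs(s["qd"]).max()); go((.049,.118),.07)
E
```

```text
0.2651159623898184
t 2.45 F [ 1.4  0.1 -0.4] rack now [0.0506 0.1012] [0.6636 0.094  0.1025] tgt [0.6602 0.1105 0.07  ]
cm [-0.13 -1.64  3.27] rot [-0.014 -0.004  0.028]
```

View pics/w2.png

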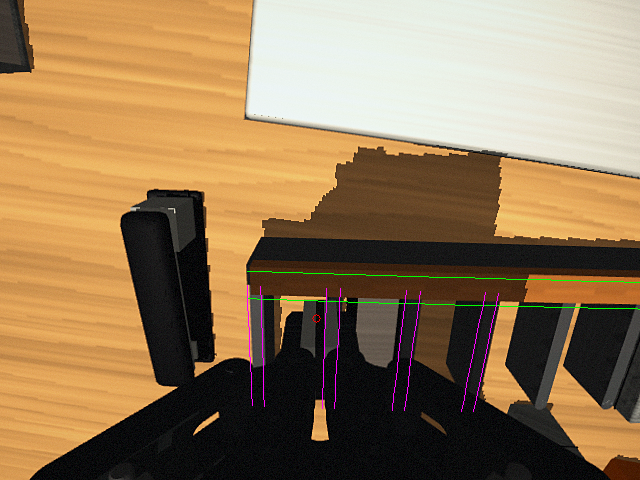

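The rail top is at rows 265–300 and its left end at col 248. The prediction is within about 3 mm. The arm stopped short in y, so I check the joints.

```bash
python3 -c "
from h import *
s=sense(); print(s['q'].round(2), s['joint_efforts'].round(1), s['moment'])"
```

```text
[  7.69  33.21   0.58  57.11   0.79 179.94] [ -0.  -56.1  23.9  -0.    0.1  -0. ] [-0.05719221 -0.00077904 -0.01889244]
```

Joint 6 is at its 180° limit here. Turning the tool to rack yaw +90° (J6≈93) fixes that, and the later sideways push needs that orientation anyway.

```bash
python3 -c "
from h import *
go((.049,.118),.10,90)"
```

```text
t 2.45 F [ 1.4  0.1 -0.4] rack now [0.0506 0.1012] [0.6636 0.094  0.1025] tgt [0.6602 0.1105 0.1   ]
cm [-0.12 -1.68  0.27] rot [-0.007 -0.014 -1.543]
```

>>> step_arm --rows '[-0.1, -0.3, 0, 0, 0, -0.14, 1, -0.1, -0.6, 0, 0, 0, -0.28, 1, -0.1, -0.9, 0, 0, 0, -0.42, 1, -0.1, -1.2, 0, 0, 0, -0.56, 1, -0.1, -1.5, 0, 0, 0, -0.7, 1, -0.1, -1.7, 0, 0, 0, -0.84, 1, -0.1, -1.7, 0, 0, 0, -0.98, 1, -0.1, -1.7, 0, 0, 0, -1.12, 1, -0.1, -1.7, 0, 0, 0, -1.26, 1, -0.1, -1.7, 0, 0, 0, -1.4, 1]'

```text
time: 3.45
position: [0.6604, 0.111, 0.1024]
ee_rot: [179.9, -0.8, 88.3]
force: [0.8, 0.4, -0.4]
gripper_width: 0.0
grip_force: 0.0
```

```bash
python3 -c "
from h import *
go((.050,.120),.072,90)"
```

```text
t 3.45 F [ 0.8  0.4 -0.4] rack now [0.0493 0.1185] [0.6604 0.111  0.1024] tgt [0.661  0.1126 0.072 ]
cm [0.12 0.05 3.05] rot [ 0.003 -0.014 -0.137]
```

>>> step_arm --rows '[0.1, 0.1, 1.2, 0.003, -0.014, -0.137, 1, 0.1, 0.1, 2.4, 0.003, -0.014, -0.137, 1, 0.1, 0.1, 3.0, 0.003, -0.014, -0.137, 1, 0.1, 0.1, 3.0, 0.003, -0.014, -0.137, 1, 0.1, 0.1, 3.1, 0.003, -0.014, -0.137, 1, 0.1, 0.1, 3.2, 0.003, -0.014, -0.137, 1, 0.1, 0.1, 3.2, 0.003, -0.014, -0.137, 1]'

```text
time: 4.15
position: [0.6616, 0.1126, 0.0701]
ee_rot: [-180.0, -0.0, 95.8]
force: [-0.0, -0.4, -0.2]
gripper_width: 0.0002
grip_force: 0.0
```

```bash
python3 -c "
from h import *
go((.050,.120),.068,90)"
```

```text
t 4.15 F [-0.  -0.4 -0.2] rack now [0.0506 0.1199] [0.6616 0.1126 0.0701] tgt [0.661  0.1126 0.068 ]
cm [ 0.01 -0.06  0.21] rot [-0.    -0.    -0.006]
```

>>> step_arm --rows '[0, 0, 0.1, 0, 0, 0, 1, 0, 0, 0.2, 0, 0, 0, 1, 0, 0, 0.25, 0, 0, 0, 1, 0, 0, 0.25, 0, 0, 0, 1]'

```text
time: 4.55
position: [0.6616, 0.1126, 0.0681]
ee_rot: [-180.0, -0.0, 95.9]
force: [-1.8, -0.3, 5.3]
gripper_width: -0.0003
grip_force: 2.5
```

Contact is at 5 N. Now slide along to the middle of rail_c.

>>> step_arm --rows '[-0.7, 0, 0.02, 0, 0, 0, 1, -1.8, 0, 0.02, 0, 0, 0, 1, -2.9, 0, 0.02, 0, 0, 0, 1, -4, 0, 0.02, 0, 0, 0, 1, -5.1, 0, 0.02, 0, 0, 0, 1]'

```text
time: 5.05
position: [0.6676, 0.0626, 0.0681]
ee_rot: [179.9, -0.2, 95.9]
force: [-0.5, 4.0, 6.1]
gripper_width: -0.0004
grip_force: 2.8
```

>>> step_arm --rows '[-1.1, 0, 0.02, 0, 0, 0, 1, -2.2, 0, 0.02, 0, 0, 0, 1, -3.3, 0, 0.02, 0, 0, 0, 1, -4.2, 0, 0.02, 0, 0, 0, 1, -4.6, 0, 0.02, 0, 0, 0, 1, -4.6, 0, 0.02, 0, 0, 0, 1]'

```text
time: 5.65
position: [0.6724, 0.016, 0.0681]
ee_rot: [179.9, -0.1, 95.8]
force: [0.4, 1.8, 6.1]
gripper_width: -0.0001
grip_force: 3.2
```

```bash
python3 -c "
from h import *
go((.050,.023),.11,90)"
```

```text
t 5.65 F [0.4 1.8 6.1] rack now [0.0511 0.0228] [0.6724 0.016  0.0681] tgt [0.6713 0.0161 0.11  ]
cm [ 0.03 -0.1  -4.19] rot [ 0.002 -0.002 -0.006]
```

Touch done on a, b and c, ending in the middle of rail_c. Now lift and go to the right side of the box, fingers spread 42 mm along its length.

>>> step_arm --rows '[0, 0, -2, 0, 0, 0, 1, 0, 0, -5, 0, 0, 0, 1, 0, 0, -7, 0, 0, 0, 1, -3, 3.5, -7, 0, 0, 0, 0, -6, 7.5, -7, 0, 0, 0, 0, -9, 11.5, -7, 0, 0, 0, 0, -12, 15.5, -7, 0, 0, 0, 0, -12.9, 17.5, -7, 0, 0, 0, 0, -12.9, 17.5, -7, 0, 0, 0, 0]'

```text
time: 6.55
position: [0.8609, -0.0978, 0.1307]
ee_rot: [-179.8, 0.0, 95.7]
force: [-0.1, -0.1, -1.6]
gripper_width: 0.0427
grip_force: 0.0
```

```bash
python3 - <<'E'
from h import *
go((-.125,-.106),.012,90)
f=grab_frame("top"); im=f["frame"][130:250,240:440].copy(); im=cv2.resize(im,None,fx=4,fy=4,interpolation=cv2.INTER_CUBIC)
s,w=wrist("pics/w3.png"); 
v=cv2.resize(cv2.imread("pics/w3.png"),None,fx=.75,fy=.75)
cv2.imwrite("pics/c3.png",np.vstack([cv2.resize(im,(480,288)),cv2.resize(v,(480,312))]))
E
```

```text
t 6.55 F [-0.1 -0.1 -1.6] rack now [ 0.2262 -0.1105] [ 0.8609 -0.0978  0.1307] tgt [ 0.5112 -0.1309  0.012 ]
cm [  0.18 -35.09  11.98] rot [-0.003  0.001 -0.008]
```

View pics/c3.png

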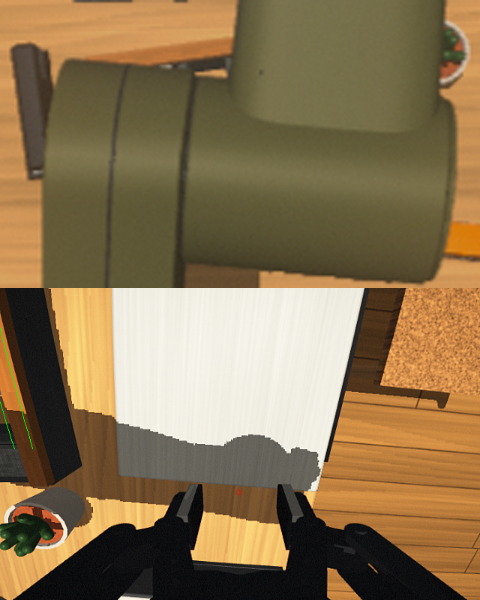

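I got the sign of tool y wrong (it points to +x here). The move stayed high and nothing was touched. I'll go back at the same height.

>>> step_arm --rows '[0, -4, -1, 0, 0, 0, 0, 0, -8.5, -1, 0, 0, 0, 0, 0, -13, -1, 0, 0, 0, 0, 0, -17.5, -1, 0, 0, 0, 0, 0, -22, -1, 0, 0, 0, 0, 0, -26.5, -1, 0, 0, 0, 0, 0.1, -31, 0, 0, 0, 0, 0, 0.2, -34, 1, 0, 0, 0, 0, 0.2, -35.1, 2, 0, 0, 0, 0, 0.2, -35.1, 2, 0, 0, 0, 0]'

```text
time: 7.65
position: [0.5035, -0.1269, 0.1168]
ee_rot: [-179.7, -0.1, 95.9]
force: [0.5, 0.0, 0.2]
gripper_width: 0.0431
grip_force: 0.0
```

```bash
python3 - <<'E'
from h import *
go((-.125,-.106),.012,90)
s,w=wrist("pics/w4.png")
im=cv2.imread("pics/w4.png")
BX=np.array([.5069,-.0891,np.radians(2.25)])
for z in(.056,.0):
    a=w2p(w,rack2w(BX,[(.044,.015,z),(.044,-.015,z),(-.044,-.015,z),(-.044,.015,z)])); cv2.polylines(im,[a.astype(np.int32)],True,(255,255,0),1)
cv2.imwrite("pics/w4.png",im)
E
```

```text
t 7.65 F [0.5 0.  0.2] rack now [-0.1322 -0.1012] [ 0.5035 -0.1269  0.1168] tgt [ 0.5112 -0.1309  0.012 ]
cm [-0.49  0.77 10.48] rot [-0.005 -0.001 -0.005]
```

View pics/w4.png

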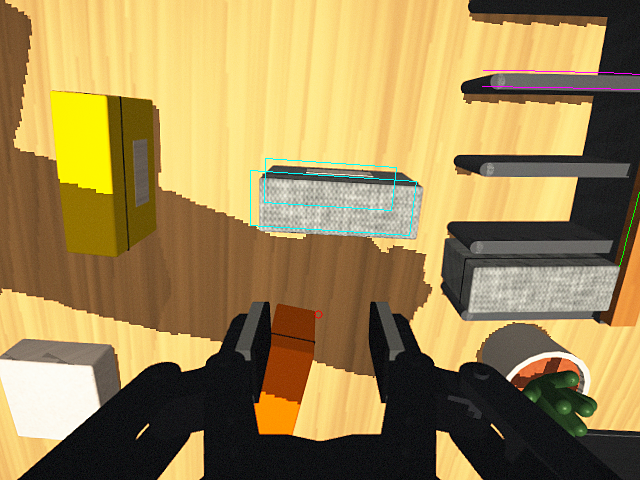

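The card box top is at (260–422, 178–238). The wrist overlay is off by the same ~4 mm for box and rack, so their relative position holds. The orange box at (290,330) is close to the descent spot, so I check the clearance.

```bash
python3 - <<'E'
from h import *
R=np.array([[np.cos(RK[2]),-np.sin(RK[2])],[np.sin(RK[2]),np.cos(RK[2])]])
tr=lambda P:((P[:,:2]-RK[:2])@R).round(4)
s,w=wrist("pics/x.png"); print(s["position"],abs(s["qd"]).max())
print("wrist orange",tr(p2w(w,[(277,305),(318,312)],.056)).tolist())
print("wrist box top",tr(p2w(w,[(260,178),(422,186),(416,238),(260,232)],.056)).tolist())
print("wrist div y=0 (-.046,0 +-4)",tr(p2w(w,[(492,75),(492,91)],.044)).tolist(), "div -46,-92:",tr(p2w(w,[(488,169),(476,246)],.044)).tolist())
t=grab_frame("top")
o=lambda p:(np.array(p,float)+.5)/4-.5+[240,130]
print("top orange",tr(p2w(t,o([(703,366),(695,420)]),.056)).tolist())
go((-.125,-.106),.012,90)
E
```

```text
[ 0.50637266 -0.12732253  0.11759234] 4.708660458169905
wrist orange [[-0.1542, -0.1265], [-0.1298, -0.1313]]
wrist box top [[-0.1601, -0.0509], [-0.0737, -0.0555], [-0.0747, -0.0847], [-0.1618, -0.0809]]
wrist div y=0 (-.046,0 +-4) [[-0.038, 0.001], [-0.037, -0.0068]] div -46,-92: [[-0.0338, -0.048], [-0.0346, -0.0939]]
top orange [[-0.1392, -0.1582], [-0.1689, -0.1494]]
t 7.8 F [-0.4 -0.4  0. ] rack now [-0.1262 -0.1029] [ 0.5097 -0.1279  0.1182] tgt [ 0.5112 -0.1309  0.012 ]
cm [-0.3   0.1  10.62] rot [ 0.002  0.001 -0.004]
```

The arm was still settling in that picture, which explains the offset. The orange box starts at y≈-0.15, leaving about 35 mm of clearance. Descending.

>>> step_arm --rows '[-0.2, 0.1, 2.5, 0, 0, 0, 0, -0.2, 0.1, 6, 0, 0, 0, 0, -0.2, 0.1, 9, 0, 0, 0, 0, -0.2, 0.1, 10.6, 0, 0, 0, 0, -0.2, 0.1, 10.6, 0, 0, 0, 0, -0.2, 0.1, 10.6, 0, 0, 0, 0, -0.2, 0.1, 10.6, 0, 0, 0, 0]'

```text
time: 8.5
position: [0.5121, -0.1303, 0.0124]
ee_rot: [179.9, 0.1, 95.9]
force: [-0.5, -0.4, 1.4]
gripper_width: 0.0427
grip_force: 0.0
```

```bash
python3 -c "
from h import *
go((-.125,.023-.026),.012,90)"
```

```text
t 8.5 F [-0.5 -0.4  1.4] rack now [-0.124  -0.1056] [ 0.5121 -0.1303  0.0124] tgt [ 0.5001 -0.0285  0.012 ]
cm [10.26 -0.15  0.03] rot [ 0.002  0.001 -0.005]
```

>>> step_arm --rows '[0.7, 0, 0, 0, 0, 0, 0, 1.2, 0, 0, 0, 0, 0, 0, 1.7, 0, 0, 0, 0, 0, 0, 2.2, 0, 0, 0, 0, 0, 0, 2.7, 0, 0, 0, 0, 0, 0, 3.2, 0, 0, 0, 0, 0, 0, 3.7, 0, 0, 0, 0, 0, 0, 4.2, 0, 0, 0, 0, 0, 0, 4.7, 0, 0, 0, 0, 0, 0, 5.2, 0, 0, 0, 0, 0, 0]'

```text
time: 9.5
position: [0.5049, -0.078, 0.011]
ee_rot: [-179.9, -0.0, 95.9]
force: [0.6, -1.8, 2.0]
gripper_width: 0.0429
grip_force: 0.5
```

>>> step_arm --rows '[0.5, 0, 0, 0, 0, 0, 0, 1, 0, 0, 0, 0, 0, 0, 1.5, 0, 0, 0, 0, 0, 0, 2, 0, 0, 0, 0, 0, 0, 2.5, 0, 0, 0, 0, 0, 0, 3, 0, 0, 0, 0, 0, 0, 3.4, 0, 0, 0, 0, 0, 0, 3.7, 0, 0, 0, 0, 0, 0, 3.9, 0, 0, 0, 0, 0, 0, 3.9, 0, 0, 0, 0, 0, 0]'

```text
time: 10.5
position: [0.5009, -0.0391, 0.0109]
ee_rot: [-179.9, -0.0, 95.9]
force: [-1.0, -0.6, 1.2]
gripper_width: 0.0427
grip_force: 0.0
```

>>> step_arm --rows '[0, 0, 0, 0, 0, 0, 0, 0, 0, 0, 0, 0, 0, 0]'

```text
time: 10.7
position: [0.5008, -0.0394, 0.0108]
ee_rot: [-179.9, -0.0, 95.9]
force: [0.1, 0.4, -0.8]
gripper_width: 0.0427
grip_force: 0.0
```

```bash
python3 - <<'E'
from h import *
go((-.125,.023-.026),.012,90)
wrist("pics/w5.png")
E
```

```text
t 10.7 F [ 0.1  0.4 -0.8] rack now [-0.1255 -0.0139] [ 0.5008 -0.0394  0.0108] tgt [ 0.5001 -0.0285  0.012 ]
cm [ 1.09  0.05 -0.12] rot [-0.001 -0.001 -0.005]
```

View pics/w5.png

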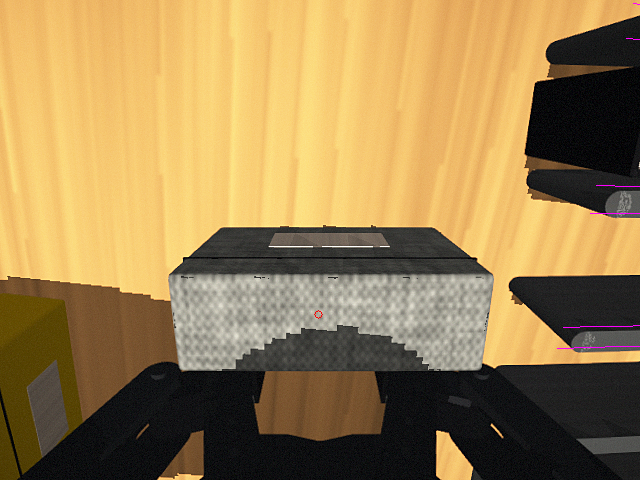

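The box sits square and flush to the fingers, with top corners at (170,275), (493,275), (483,370) and (180,370). The gap-3 dividers are at rows ~190–217 and ~328–350, close to the prediction.

```bash
python3 - <<'E'
from h import *
R=np.array([[np.cos(RK[2]),-np.sin(RK[2])],[np.sin(RK[2]),np.cos(RK[2])]])
tr=lambda P:((P[:,:2]-RK[:2])@R).round(4)
s,w=wrist("pics/x.png"); im=w["frame"]
print(tr(p2w(w,[(170,275),(493,275),(483,370),(180,370)],.056)).tolist())
print("div .046/0 edges",tr(p2w(w,[(622,190),(622,217),(590,328),(590,351)],.044)).tolist())
E
```

```text
[[-0.1646, 0.0285], [-0.0783, 0.028], [-0.0765, -0.0026], [-0.166, -0.0021]]
div .046/0 edges [[-0.0381, 0.0488], [-0.036, 0.0408], [-0.0368, 0.0035], [-0.0346, -0.0054]]
```

Box centre is at y=0.0129 and the gap centre at 0.022–0.023 measured the same way. I push 9.5 mm more, then retreat.

>>> step_arm --rows '[0.3, 0, 0, 0, 0, 0, 0, 0.6, 0, 0, 0, 0, 0, 0, 0.85, 0, 0, 0, 0, 0, 0, 0.95, 0, 0, 0, 0, 0, 0, 0.95, 0, 0, 0, 0, 0, 0, -0.5, 0, 0, 0, 0, 0, 0, -1.5, 0, 0, 0, 0, 0, 0, -1.5, 0, -4, 0, 0, 0, 0, -1.5, 0, -9, 0, 0, 0, 0, -1.5, 0, -11, 0, 0, 0, 0]'

```text
time: 11.8
position: [0.5051, -0.0559, 0.1251]
ee_rot: [179.7, 0.1, 95.8]
force: [1.8, -0.3, -0.0]
gripper_width: 0.0429
grip_force: 0.0
```

```bash
python3 -c "
from h import *
go((-.205,.0225),.12,0)"
```

```text
t 11.8 F [ 1.8 -0.3 -0. ] rack now [-0.123  -0.0308] [ 0.5051 -0.0559  0.1251] tgt [ 0.4179 -0.0117  0.12  ]
cm [ 5.28 -8.24  0.46] rot [ 0.005 -0.003  1.564]
```

>>> step_arm --rows '[0.5, -0.9, 0, 0, 0, 0.14, 1, 1.1, -1.8, 0, 0, 0, 0.28, 1, 1.6, -2.7, 0, 0, 0, 0.42, 1, 2.1, -3.6, 0, 0, 0, 0.56, 1, 2.6, -4.5, 0, 0, 0, 0.7, 1, 3.2, -5.4, 0, 0, 0, 0.84, 1, 3.7, -6.3, 0, 0, 0, 0.98, 1, 4.2, -7.2, 0, 0, 0, 1.12, 1, 4.7, -7.8, 0, 0, 0, 1.26, 1, 5.2, -8.2, 0, 0, 0, 1.4, 1]'

```text
time: 12.8
position: [0.4152, -0.0118, 0.1211]
ee_rot: [-180.0, 0.1, 15.2]
force: [0.1, 0.6, -0.3]
gripper_width: 0.0002
grip_force: 0.0
```

```bash
python3 -c "
from h import *
go((-.205,.0225),.014,0)"
```

```text
t 12.8 F [ 0.1  0.6 -0.3] rack now [-0.2076  0.0227] [ 0.4152 -0.0118  0.1211] tgt [ 0.4179 -0.0117  0.014 ]
cm [ 0.27  0.06 10.71] rot [-0.     0.001  0.159]
```

>>> step_arm --rows '[0.2, 0.1, 0, 0, 0, 0.159, 1, 0.2, 0.1, 0, 0, 0, 0.159, 1, 0.2, 0.1, 0, 0, 0, 0.159, 1, 0.2, 0.1, 0, 0, 0, 0.159, 1]'

```text
time: 13.2
position: [0.418, -0.0119, 0.1211]
ee_rot: [-180.0, 0.1, 6.6]
force: [-0.4, 0.1, -0.8]
gripper_width: 0.0001
grip_force: 0.0
```

```bash
python3 - <<'E'
from h import *
go((-.205,.0225),.014,0)
s,w=wrist("pics/w6.png")
im=cv2.imread("pics/w6.png")
for z in(.056,):
    a=w2p(w,rack2w(RK,[(-.1214+x,.0225+y,z) for x,y in((.044,.015),(.044,-.015),(-.044,-.015),(-.044,.015))])); cv2.polylines(im,[a.astype(np.int32)],True,(255,255,0),1); print(a.round(1).tolist())
cv2.imwrite("pics/w6.png",im)
E
```

```text
t 13.2 F [-0.4  0.1 -0.8] rack now [-0.2049  0.0222] [ 0.418  -0.0119  0.1211] tgt [ 0.4179 -0.0117  0.014 ]
cm [-0.   -0.02 10.71] rot [-0.     0.001  0.008]
[[287.1, 21.9], [349.5, 22.4], [344.4, 201.6], [289.8, 201.1]]
```

View pics/w6.png

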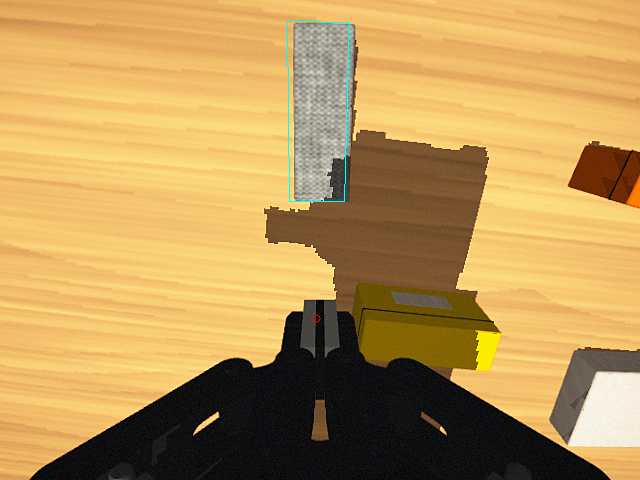

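The box is in line with the tool: its edges at cols 294–350 are centred within about 1 px of the fingers' centre line (320). The yellow box corner at (357,287) is near the descent spot, so I check it.

```bash
python3 - <<'E'
from h import *
R=np.array([[np.cos(RK[2]),-np.sin(RK[2])],[np.sin(RK[2]),np.cos(RK[2])]])
tr=lambda P:((P[:,:2]-RK[:2])@R).round(4)
s,w=wrist("pics/x.png")
for z in(0,.056): print("yellow",z,tr(p2w(w,[(353,284),(357,287),(361,318),(360,362),(486,294)],z)).tolist())
print("box",tr(p2w(w,[(294,24),(350,24),(350,201),(294,201)],.056)).tolist())
t=grab_frame("top"); im=t["frame"]; m=cv2.inRange(cv2.cvtColor(im,cv2.COLOR_BGR2HSV),(24,150,60),(34,255,255)); m[:250]=0;m[310:]=0
ys,xs=np.nonzero(m[:, 330:420]); print(len(xs), xs.min()+330,xs.max()+330,ys.min(),ys.max()) if len(xs) else 0
print(tr(p2w(t,[(355,275),(394,275),(355,288)],.056)).tolist())
go((-.188,.0225),.014,0)
E
```

```text
yellow 0 [[-0.2416, -0.0048], [-0.2441, -0.008], [-0.271, -0.0123], [-0.3125, -0.0134], [-0.2496, -0.1084]]
yellow 0.056 [[-0.2152, 0.001], [-0.2171, -0.0015], [-0.2382, -0.0048], [-0.2706, -0.0057], [-0.2215, -0.08]]
box [[-0.0783, 0.0342], [-0.0781, 0.0073], [-0.1651, 0.0045], [-0.1653, 0.0353]]
79 386 393 274 287
[[-0.2422, -0.0071], [-0.2532, -0.0936], [-0.2709, -0.0033]]
t 13.35 F [ 0.7 -0.2 -0.2] rack now [-0.2049  0.0225] [ 0.418  -0.0117  0.1211] tgt [ 0.4348 -0.0099  0.014 ]
cm [1.70e+00 1.00e-02 1.07e+01] rot [-0.     0.001  0.007]
```

Clear: the yellow box starts behind x=-0.24 and my fingers stay ahead of -0.20. Descend and start pushing.

>>> step_arm --rows '[1.7, 0, 2.5, 0, 0, 0.007, 1, 1.7, 0, 6, 0, 0, 0.007, 1, 1.7, 0, 9, 0, 0, 0.007, 1, 1.7, 0, 10.7, 0, 0, 0.007, 1, 1.7, 0, 10.7, 0, 0, 0.007, 1, 1.7, 0, 10.7, 0, 0, 0.007, 1, 2.2, 0, 10.7, 0, 0, 0.007, 1, 2.6, 0, 10.7, 0, 0, 0.007, 1, 2.9, 0, 10.7, 0, 0, 0.007, 1, 3.3, 0, 10.7, 0, 0, 0.007, 1]'

```text
time: 14.35
position: [0.4506, -0.0078, 0.0145]
ee_rot: [-180.0, 0.1, 6.1]
force: [-2.3, -1.0, 1.7]
gripper_width: 0.0
grip_force: 0.0
```

>>> step_arm --rows '[0.4, 0, 0, 0, 0, 0, 1, 0.8, 0, 0, 0, 0, 0, 1, 1.2, 0, 0, 0, 0, 0, 1, 1.6, 0, 0, 0, 0, 0, 1, 2, 0, 0, 0, 0, 0, 1, 2.4, 0, 0, 0, 0, 0, 1, 2.7, 0, 0, 0, 0, 0, 1, 2.7, 0, 0, 0, 0, 0, 1, 2.7, 0, 0, 0, 0, 0, 1]'

```text
time: 15.25
position: [0.4783, -0.0048, 0.0142]
ee_rot: [-180.0, -0.0, 6.1]
force: [0.6, -0.2, 0.4]
gripper_width: -0.0003
grip_force: 0.0
```

```bash
python3 - <<'E'
from h import *
go((-.057,.0225),.014,0)
wrist("pics/w7.png")
E
```

```text
t 15.25 F [ 0.6 -0.2  0.4] rack now [-0.1442  0.0228] [ 0.4783 -0.0048  0.0142] tgt [0.565  0.0042 0.014 ]
cm [8.72 0.03 0.02] rot [-0. -0. -0.]
```

View pics/w7.png

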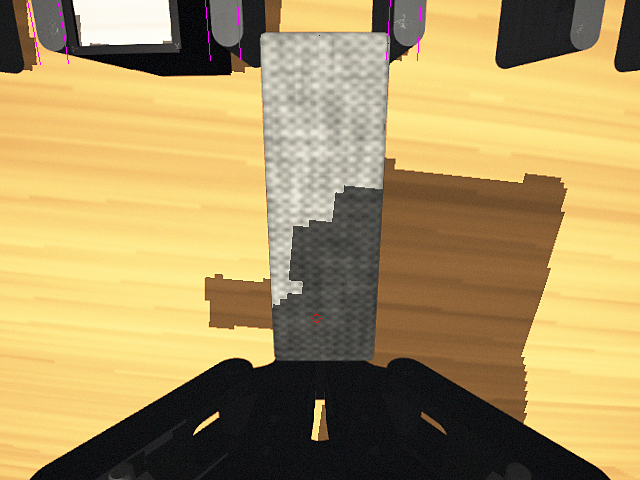

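The box is square at the mouth: front edge cols 261–389, gap between dividers at cols 243 and 393. That puts it about 1.6 mm right of centre, within the 4 mm margin. Continue straight.

>>> step_arm --rows '[0.4, 0, 0, 0, 0, 0, 1, 0.9, 0, 0, 0, 0, 0, 1, 1.4, 0, 0, 0, 0, 0, 1, 1.9, 0, 0, 0, 0, 0, 1, 2.4, 0, 0, 0, 0, 0, 1, 2.9, 0, 0, 0, 0, 0, 1, 3.4, 0, 0, 0, 0, 0, 1, 3.9, 0, 0, 0, 0, 0, 1]'

```text
time: 16.1
position: [0.5167, -0.0007, 0.0139]
ee_rot: [-180.0, 0.1, 6.1]
force: [-1.0, -0.5, 0.6]
gripper_width: 0.0002
grip_force: 0.0
```

>>> step_arm --rows '[0.4, 0, 0, 0, 0, 0, 1, 0.9, 0, 0, 0, 0, 0, 1, 1.4, 0, 0, 0, 0, 0, 1, 1.9, 0, 0, 0, 0, 0, 1, 2.4, 0, 0, 0, 0, 0, 1, 2.9, 0, 0, 0, 0, 0, 1, 3.4, 0, 0, 0, 0, 0, 1, 3.8, 0, 0, 0, 0, 0, 1]'

```text
time: 16.9
position: [0.5546, 0.0034, 0.014]
ee_rot: [-180.0, 0.0, 6.1]
force: [-1.5, -0.7, -0.2]
gripper_width: -0.0001
grip_force: 0.0
```

>>> step_arm --rows '[0.2, 0, 0, 0, 0, 0, 1, 0.4, 0, 0, 0, 0, 0, 1, 0.6, 0, 0, 0, 0, 0, 1, 0.7, 0, 0, 0, 0, 0, 1]'

```text
time: 17.3
position: [0.5612, 0.0041, 0.014]
ee_rot: [-180.0, 0.0, 6.1]
force: [-0.4, 0.3, -0.7]
gripper_width: 0.0001
grip_force: 0.0
```

```bash
python3 -c "
from h import *
go((-.057,.0225),.014,0)"
```

```text
t 17.3 F [-0.4  0.3 -0.7] rack now [-0.0608  0.0228] [0.5612 0.0041 0.014 ] tgt [0.565  0.0042 0.014 ]
cm [ 0.38  0.03 -0.  ] rot [-0.     0.001 -0.   ]
```

Still free-sliding. I push gently until the force rises.

>>> step_arm --rows '[0.1, 0, 0, 0, 0, 0, 1, 0.2, 0, 0, 0, 0, 0, 1, 0.3, 0, 0, 0, 0, 0, 1, 0.3, 0, 0, 0, 0, 0, 1]'

```text
time: 17.7
position: [0.5641, 0.0044, 0.014]
ee_rot: [-180.0, 0.0, 6.1]
force: [-0.7, -0.0, -0.2]
gripper_width: -0.0001
grip_force: 0.0
```

>>> step_arm --rows '[0.1, 0, 0, 0, 0, 0, 1, 0.15, 0, 0, 0, 0, 0, 1, 0.15, 0, 0, 0, 0, 0, 1]'

```text
time: 18.0
position: [0.5641, 0.0044, 0.0137]
ee_rot: [-180.0, 0.2, 6.1]
force: [-5.6, -1.0, 1.8]
gripper_width: 0.0001
grip_force: 0.0
```

Force rises at rack x≈-0.058, as expected for fully home. One firmer press, then retreat and look.

>>> step_arm --rows '[0.1, 0, 0, 0, 0, 0, 1, 0.15, 0, 0, 0, 0, 0, 1, 0.15, 0, 0, 0, 0, 0, 1]'

```text
time: 18.3
position: [0.564, 0.0045, 0.0133]
ee_rot: [-180.0, 0.4, 6.1]
force: [-8.0, -1.2, 2.5]
gripper_width: -0.0002
grip_force: 0.0
```

>>> step_arm --rows '[-0.6, 0, 0, 0, 0, 0, 1, -2.5, 0, 0, 0, 0, 0, 1, -4, 0, 0, 0, 0, 0, 1, -4, 0, -4, 0, 0, 0, 1, -4, 0, -9, 0, 0, 0, 1, -4, 0, -13, 0, 0, 0, 1, -8, 0, -15, 0, 0, 0, 1, -12, 0, -16, 0, 0, 0, 1, -16, 0, -16, 0, 0, 0, 1, -20, 0, -16, 0, 0, 0, 1]'

```text
time: 19.3
position: [0.3688, -0.0167, 0.1751]
ee_rot: [180.0, -0.2, 6.1]
force: [0.1, -0.4, 0.9]
gripper_width: -0.0002
grip_force: 0.0
```

>>> step_arm --rows '[0, 4, 0, 0, 0, 0, 1, 0, 8, 0, 0, 0, 0, 1, 0, 12, 0, 0, 0, 0, 1, 0, 16, 0, 0, 0, 0, 1, 0, 20, 0, 0, 0, 0, 1, 0, 24, 0, 0, 0, 0, 1, 0, 24, 0, 0, 0, 0, 1]'

```text
time: 20.0
position: [0.3966, -0.2607, 0.1749]
ee_rot: [179.7, -0.2, 5.8]
force: [0.8, 0.8, 0.2]
gripper_width: 0.0002
grip_force: 0.0
```

```bash
python3 - <<'E'
from h import *
s=sense(); print(s["time"],s["position"],s["q"].round(0))
t=grab_frame("top")["frame"]; c=grab_frame("scene")["frame"]
a=cv2.resize(t[130:300,240:470],(690,510),interpolation=cv2.INTER_CUBIC)
cv2.imwrite("pics/end.png",np.hstack([cv2.resize(t[125:265,240:440],(400,280),interpolation=cv2.INTER_CUBIC),cv2.resize(c[200:340,220:420],(400,280),interpolation=cv2.INTER_CUBIC)]))
E
```

```text
20.0 [ 0.39660764 -0.2607364   0.17493695] [-33.  12. -22.  56.  -0. 141.]
```

View pics/end.png

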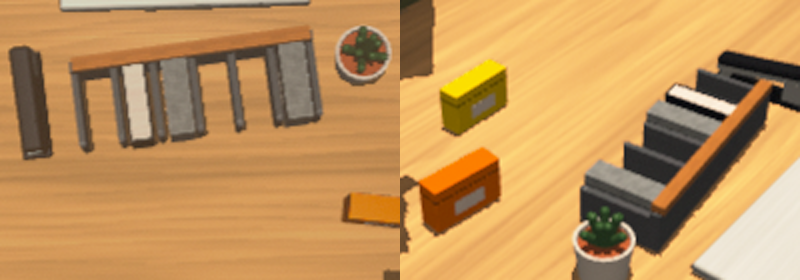

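The final view shows the card box upright in gap 3 at (183,97), against the rail and level with the divider fronts. The other things are in place and the arm is clear.

```bash
python3 -c "
from station import *
print(close_job())"
```

```text
the job is handed in; nothing more can be done
None
```

I ran a fingertip along the rail behind gaps 1, 2 and 3 from the stapler end, then pushed the grey card box fully home and upright into gap 3; the last pictures show nothing else in view displaced, and the job was handed in at about 20 s.

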